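# Dress the ring-stand display in order of height

### The job

Set the four wooden ring stands out on the display board, one standing centred on each cork pad, in order of height: the shortest on the pad next to the brass pillar, rising pad by pad to the tallest at the far end. Leave them all upright and let go of, and do not let any of them fall over on the way.

Things in the scene. Friction and masses are not known exactly. Their poses are not given: they have to be found in the camera images.
- stand_tiny: Loose turned ring-display stand of pale wood, 52 mm tall overall (the shortest of the four): a flat round foot 36 mm across and 9 mm thick with a plain round upright stem 18 mm across and a domed top (dome radius 9 mm); a thin brass band where the stem meets the foot. Origin at the centre of the foot's underside, z up along the stem. About 72 g. It starts upright on the table.
- stand_small: Loose turned ring-display stand of pale wood, 74 mm tall overall (second shortest of the four): a flat round foot 40 mm across and 9 mm thick with a plain round upright stem 20 mm across and a domed top (dome radius 10 mm); a thin brass band where the stem meets the foot. Origin at the centre of the foot's underside, z up along the stem. About 89 g. It starts upright on the table.
- stand_medium: Loose turned ring-display stand of pale wood, 96 mm tall overall (second tallest of the four): a flat round foot 44 mm across and 9 mm thick with a plain round upright stem 22 mm across and a domed top (dome radius 11 mm); a thin brass band where the stem meets the foot. Origin at the centre of the foot's underside, z up along the stem. About 107 g. It starts upright on the table.
- stand_large: Loose turned ring-display stand of pale wood, 118 mm tall overall (the tallest of the four): a flat round foot 48 mm across and 9 mm thick with a plain round upright stem 24 mm across and a domed top (dome radius 12 mm); a thin brass band where the stem meets the foot. Origin at the centre of the foot's underside, z up along the stem. About 124 g. It starts upright on the table.
- board: Fixed white-painted wooden board lying on the table, 100 mm (its x) by 430 mm (its y, along the row), 15 mm thick. Origin at the centre of its underside. On its middle line is a straight row of four cork pads, the brass pillar at one end and a flat dark metal plaque (30 mm square, 6 mm high) at the other; which end is which varies.
- pad_0: One of four identical fixed round cork pads in the row on the board, 72 mm across and 3 mm thick, 84 mm apart centre to centre; which of the four places in the row this one has varies. Origin at the centre of its underside; its top is 3 mm above the board, 18 mm above the table.
- pad_1: One of four identical fixed round cork pads in the row on the board, 72 mm across and 3 mm thick, 84 mm apart centre to centre; which of the four places in the row this one has varies. Origin at the centre of its underside; its top is 3 mm above the board, 18 mm above the table.
- pad_2: One of four identical fixed round cork pads in the row on the board, 72 mm across and 3 mm thick, 84 mm apart centre to centre; which of the four places in the row this one has varies. Origin at the centre of its underside; its top is 3 mm above the board, 18 mm above the table.
- pad_3: One of four identical fixed round cork pads in the row on the board, 72 mm across and 3 mm thick, 84 mm apart centre to centre; which of the four places in the row this one has varies. Origin at the centre of its underside; its top is 3 mm above the board, 18 mm above the table.
- pillar: Small fixed brass pillar with a round knob, 47 mm tall, 20 mm across its foot, standing on the board at one end of the row, in line with it, 62 mm from the centre of the nearest pad. Origin at the centre of its underside, on the board's top.
Not all that is in view belongs to the job. Leave any purple or red look-alike of the stand_medium alone.

How it is judged:
By the outcome, as a careful person would: the job done as asked, in the order asked, and still so for the second after the job is handed in, with the robot touching nothing.
It also fails if it takes over 112 s, if anything falls off the work surface, if the arm or the gripper's body presses on something with over 40 N, if the wrist force passes 120 N, or if a joint passes its speed limit or range.

### The arm

A 6-joint arm with a two-finger parallel gripper is mounted at the origin on the work surface. World frame = base frame: x ahead of the robot, y to its left, z up, the work surface at z = 0. Lengths are in m, angles in rad, forces in N, time in s.
With the tool pointing down it reaches from about 0.3 to 1 m from the base axis. Payload 5.1 kg.
Tool frame: the origin (TCP) lies on the centre line of the jaws, within the pads' length; the fingertips stand 19 mm ahead of it and the grasp point (between the pads) is the TCP; z points along the fingers, y is the line along which they close (so a half turn about z gives the same grasp; the last joint's range is limited). The gripper opens to 95 mm and grips with 3 to 60 N. Pads are 20 mm wide; open, the fingers measure 119 mm over their backs; the gripper's body (75 mm by 180 mm) begins 59 mm behind the grasp point.
Start: joints at [1.067, 0.124, 1.65, -0, 1.367, -0.083], TCP at [0.266, 0.593, 0.234] pointing down, gripper open.
Joint ranges: [-2.61, 2.61], [-1.02, 2.33], [0.03, 2.71], [-1.35, 4.49], [0.32, 2.68], [-2.91, 2.91]. Speed limits (rad/s): [2.57, 2.57, 3.14, 3.14, 3.14, 3.14].

### API

Orientations are given as a unit quaternion [w, x, y, z].
In Python, from plant import get_obs, viewer, ticket gives the robot as it stands.
- The arm moves only by the shell command python3 -m crank 'ROWS' [FORCE]. ROWS is a JSON object whose one key "rows" holds a list of rows, each a list of 7 numbers: the turn, a rotation vector about the tool's x, y, z in degrees, then the shift along the tool's x, y, z in cm, then the finger opening in cm, from 0 to 9.51. A call has exactly 10 rows; each row shifts and turns the commanded pose from where the row before left it, along the tool's axes as they then stand; what a row does not reach is not made up. A row lasts 1/12 s, in which the tool goes at most 41.7 mm and 7.16 degrees, less where a joint would pass 70% of its speed; a pose out of reach is approached as far as the arm can. A call with a gripper value outside its range is refused whole. The fingers move at their own pace and stop on an object; FORCE is the grip in N (left out, the last holds). Time passes only in rows, so rows that do not move let the fingers close, or fill a call up. It gives the time, the measured TCP pose, the force, the opening and the grip force at its end, in the units of the state.
- get_obs(): the state, without advancing time (a new reading comes with each control period).
- viewer.get_image(name): name is "side" or "top"; returns a dict with "color" (384x512x3 uint8, blue, green, red), "mtx" (3x3 intrinsics, pixels), "R" (3x3) and "t" (3): a world point X has camera coordinates R X + t. Camera axes: x right, y down, z forward; pixel columns grow to the right and rows downward; lengths in m; the calibration is good to about 2 mm. A picture is of the moment at which its call begins. There is no depth.
- ticket.close_job(): hands the job in; it is judged then, once.
The state is a dict: "time_s": time; "q": joint angles; "qvel": joint speeds; "tau": joint torques, N m; "position": TCP position; "tcp_rot": TCP orientation; "wrist_force": force on the tool from outside, world axes, zero at the start; "wrist_torque": the same for the moment, N m; "opening": finger opening in m; "gripper_force": force on a finger pad.
Only numpy, scipy, OpenCV 4.12 (cv2) and the standard library are available. Lean on these libraries where they do the work, as an engineer would, in place of code of your own. Each camera call takes 0.05 s, during which the arm holds its last target. There are 200 camera calls.

## Working session

There is one attempt and no reset: what is moved stays moved. The work goes in short steps, Python scripts to look and compute and a shell command to move; the robot and the scene stay as the last step left them, time stands still between calls to the robot, and variables do not carry over. Pictures are saved under pics/ and viewed, at most 14 in all, crops included, and the job is handed in when it is done.

```bash
mkdir -p pics; ls
python3 - <<'E'
from plant import get_obs, viewer
import cv2,json
for n in("top","side"):
    d=viewer.get_image(n); cv2.imwrite(f"pics/{n}0.png",d["color"]); print(n,d["mtx"],d["R"],d["t"])
o=get_obs(); print(o)
E
```

```text
pics
top [[499.20448246   0.         255.27334491]
 [  0.         499.20448246 190.05063269]
 [  0.           0.           1.        ]] [[-0.0225245  -0.99973607 -0.00452003]
 [-0.98997726  0.02293468 -0.13935219]
 [ 0.13941908  0.00133589 -0.99023257]] [0.01203359 0.4950853  1.14610061]
side [[427.35024722   0.         259.37485351]
 [  0.         427.35024722 186.64160541]
 [  0.           0.           1.        ]] [[ 0.68677566 -0.72681855  0.00860167]
 [-0.47099814 -0.45400026 -0.75633625]
 [ 0.55362437  0.51538196 -0.65412651]] [-0.32621069  0.27995878  0.65361244]
{'time_s': 0.1, 'q': array([ 1.06739295e+00,  1.24445723e-01,  1.65153143e+00, -3.91487646e-05,
        1.36750649e+00, -8.25911624e-02]), 'qvel': array([ 0.00093866, -0.00171678, -0.00207288, -0.00102423,  0.00148871,
        0.00136764]), 'tau': array([ 3.02116860e-04, -4.18883049e+01, -3.61094928e+01,  7.76879070e-02,
        4.61523829e-02, -4.34717197e-05]), 'position': array([0.26529246, 0.59279791, 0.23250972]), 'tcp_rot': array([-2.54728481e-04,  2.08853092e-01,  9.77946569e-01, -9.10731132e-04]), 'wrist_force': array([0.08214401, 0.4650069 , 0.31632004]), 'wrist_torque': array([0.03965529, 0.00642763, 0.01046551]), 'gripper_force': 0.0, 'opening': 0.09530359821189284}
```

View pics/top0.png

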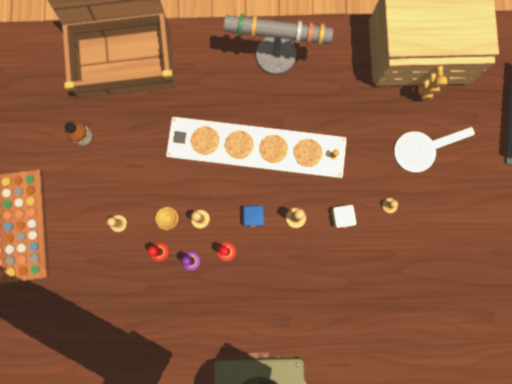

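View pics/side0.png

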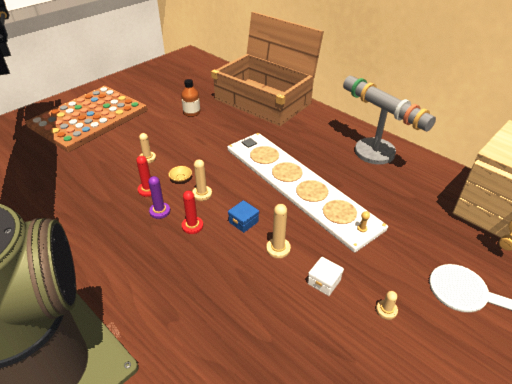

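The top view shows the board at (167–346, 118–177), with the plaque on the left at (180,138) and the pillar on the right at (335,154). The stands are small (118,223), medium (200,219), large (296,217) and tiny (390,205). Red and purple decoys sit at row ~250. The side view confirms the heights.

```bash
cat > h.py <<'E'
import numpy as np, cv2
from plant import get_obs, viewer
def ray(d,u,v,z):
    R,t,K=map(np.array,(d["R"],d["t"],d["mtx"])); c=-R.T@t; r=R.T@np.linalg.inv(K)@[u,v,1]
    return c+r*(z-c[2])/r[2]
def proj(d,X):
    p=d["mtx"]@(d["R"]@np.array(X)+d["t"]); return p[:2]/p[2]
def crop(im,x,y,w,h,s): # pixel u in orig -> (u-x+.5)*s-.5
    return cv2.resize(im[y:y+h,x:x+w],None,fx=s,fy=s,interpolation=cv2.INTER_CUBIC)
E
python3 - <<'E'
from h import *
im=viewer.get_image("top")["color"]
a=crop(im,160,110,190,72,4)
b=np.hstack([crop(im,x,y,38,38,5) for x,y in((101,204),(181,200),(277,198),(371,186))])
cv2.imwrite("pics/c1.png",np.vstack([a,b]))
E
```

```text
(no output)
```

View pics/c1.png

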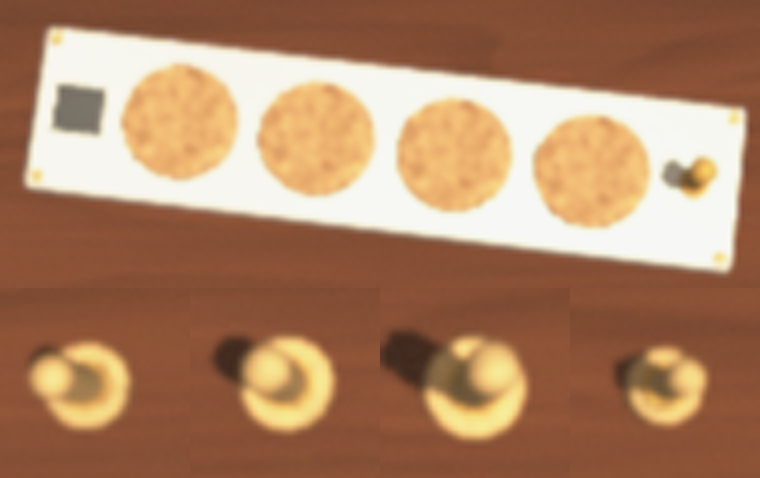

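Pads in the crop are at (180,122), (316,139), (454,154), (591,171). The foot centres are at local (87,98), (98,96.5), (95,101), (97,99), and the domes at (53,89), (79,81), (113,82), (117,90).

Run:
```python
from h import *
from scipy.spatial.transform import Rotation as Ro
d=viewer.get_image("top"); s=viewer.get_image("side")
P=[(180,122),(316,139),(454,154.5),(591,171)]
P=np.array([ray(d,160+(x+.5)/4-.5,110+(y+.5)/4-.5,.018)[:2] for x,y in P]); 
dirv=(P[3]-P[0])/np.linalg.norm(P[3]-P[0]); c=P.mean(0)
print(P.round(4), np.linalg.norm(np.diff(P,axis=0),axis=1), dirv)
F=[c+dirv*.084*(i-1.5) for i in range(4)]
o=[(101,204),(181,200),(277,198),(371,186)]; H=[.074,.096,.118,.052]; r=[.01,.011,.012,.009]
ft=[(87,98),(98,96.5),(95,101),(97,99)]; dm=[(53,89),(79,81),(113,82),(117,90)]
f=lambda o,p:(o[0]+(p[0]+.5)/5-.5,o[1]+(p[1]+.5)/5-.5)
S=[]
for i in range(4):
    a=ray(d,*f(o[i],ft[i]),.008)[:2]; b=ray(d,*f(o[i],dm[i]),H[i]-r[i])[:2]
    S.append((a+b)/2); print("stand",H[i],a.round(4),b.round(4))
    print("  side proj foot,top",proj(s,[*S[i],.009]).round(1),proj(s,[*S[i],H[i]-r[i]]).round(1))
print("pads fit",np.array(F).round(4)); print("side pads",[proj(s,[*p,.018]).round(1) for p in F])
q=get_obs()["tcp_rot"]; print(Ro.from_quat([*q[1:],q[0]]).as_matrix().round(3))
im=s["color"].copy()
big=crop(im,110,110,300,220,2.6)
for p in [[*x,.018] for x in F]+[[*S[i],H[i]-r[i]] for i in range(4)]+[[*S[i],.009] for i in range(4)]:
    u,v=proj(s,p); cv2.drawMarker(big,(int((u-110+.5)*2.6),int((v-110+.5)*2.6)),(255,0,255),0,9,1)
cv2.imwrite("pics/s1.png",big)
```

```text
[[ 0.6231  0.1213]
 [ 0.6106  0.0387]
 [ 0.599  -0.0449]
 [ 0.5868 -0.1276]] [0.08352082 0.084362   0.08358536] [-0.14435606 -0.98952581]
stand 0.074 [0.4263 0.3319] [0.4263 0.332 ]
  side proj foot,top [148.1 154.9] [144.4 136.3]
stand 0.096 [0.4321 0.1345] [0.4328 0.1343]
  side proj foot,top [202.7 190.4] [199.9 163.5]
stand 0.118 [ 0.4295 -0.0945] [ 0.4296 -0.095 ]
  side proj foot,top [278.7 244.8] [280.7 209. ]
stand 0.052 [ 0.4542 -0.3225] [ 0.4546 -0.3226]
  side proj foot,top [387.8 306.5] [392.  294.8]
pads fit [[ 0.6231  0.1215]
 [ 0.611   0.0384]
 [ 0.5988 -0.0447]
 [ 0.5867 -0.1278]]
side pads [array([264.9, 153.1]), array([287.4, 170. ]), array([312.3, 188.7]), array([339.9, 209.4])]
[[-0.913  0.408 -0.   ]
 [ 0.408  0.913 -0.001]
 [ 0.    -0.001 -1.   ]]
```

View pics/s1.png

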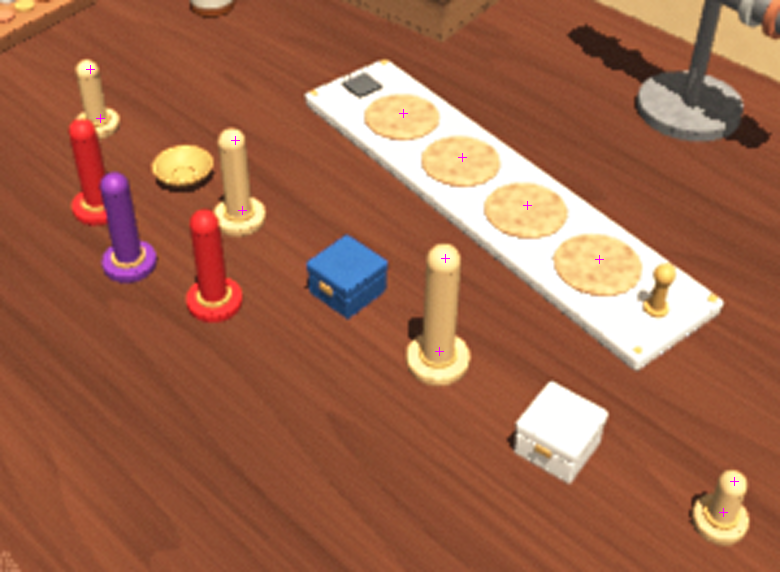

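The projected marks agree with the side view to within about 1 px. I'll turn the finger line perpendicular to the row, then go to the small stand.

```bash
cat > to.py <<'E'
import sys
from h import *
from scipy.spatial.transform import Rotation as Ro
T=dict(small=(.4263,.332),medium=(.4324,.1344),large=(.4296,-.0948),tiny=(.4544,-.3226),p0=(.6231,.1215),p1=(.611,.0384),p2=(.5988,-.0447),p3=(.5867,-.1278))
o=get_obs(); q=o["tcp_rot"]; R=Ro.from_quat([*q[1:],q[0]]).as_matrix(); p=o["position"]
print("t",round(o["time_s"],2),"pos",p.round(4),"open",round(o["opening"],4),"gf",round(o["gripper_force"],1),"wf",o["wrist_force"].round(1))
print("yaw y_tool",np.degrees(np.arctan2(R[1,1],R[0,1])).round(2),"tilt",R[:2,2].round(4),"q6",o["q"][5].round(2))
for n in sys.argv[1:]:
    print(n,"tool shift cm",(R.T@(np.array([*T[n],p[2]])-p)*100).round(2))
E
python3 -m crank '{"rows":[[0,0,7,0,0,0,9.5],[0,0,7,0,0,0,9.5],[0,0,7,0,0,0,9.5],[0,0,7,0,0,0,9.5],[0,0,7,0,0,0,9.5],[0,0,7,0,0,0,9.5],[0,0,7,0,0,0,9.5],[0,0,7,0,0,0,9.5],[0,0,7,0,0,0,9.5],[0,0,7,0,0,0,9.5]]}' 12
python3 -m crank '{"rows":[[0,0,4.2,0,0,0,9.5],[0,0,0,-2.6,2.2,0,9.5],[0,0,0,-2.6,2.2,0,9.5],[0,0,0,-2.6,2.2,0,9.5],[0,0,0,-2.6,2.2,0,9.5],[0,0,0,-2.6,2.2,0,9.5],[0,0,0,-2.6,2.2,0,9.5],[0,0,0,-2.6,2.2,0,9.5],[0,0,0,-2.6,2.2,0,9.5],[0,0,0,0,0,0,9.5]]}'
python3 to.py small
```

```text
time_s: 1.08
position: [0.2655, 0.5932, 0.2334]
tcp_rot: [0.0, 0.734, 0.679, -0.0]
wrist_force: [-0.5, 0.1, -0.7]
opening: 0.0949
gripper_force: 0.0
time_s: 1.92
position: [0.412, 0.3581, 0.2337]
tcp_rot: [0.001, 0.758, 0.652, -0.0]
wrist_force: [0.1, -0.7, -0.0]
opening: 0.0951
gripper_force: 0.0
t 1.92 pos [0.412  0.3581 0.2337] open 0.0951 gf 0.0 wf [ 0.1 -0.7 -0. ]
yaw y_tool -8.61 tilt [ 0.0013 -0.0018] q6 0.77
small tool shift cm [-2.37  1.8   0.01]
```

```bash
python3 -m crank '{"rows":[[0,0,0,-1.2,0.9,0,9.5],[0,0,0,-1.2,0.9,0,9.5],[0,0,0,0,0,3,9.5],[0,0,0,0,0,3,9.5],[0,0,0,0,0,3,9.5],[0,0,0,0,0,1,9.5],[0,0,0,0,0,0,9.5],[0,0,0,0,0,0,9.5],[0,0,0,0,0,0,9.5],[0,0,0,0,0,0,9.5]]}'
python3 to.py small
python3 - <<'E'
from h import *
t=viewer.get_image("top")["color"];s=viewer.get_image("side")["color"]
cv2.imwrite("pics/a1.png",np.hstack([crop(t,70,170,90,100,4),crop(s,90,80,100,100,4)]))
E
```

```text
time_s: 2.75
position: [0.4252, 0.3367, 0.1362]
tcp_rot: [0.0, 0.756, 0.654, 0.002]
wrist_force: [-1.1, 0.1, 0.4]
opening: 0.0953
gripper_force: 0.0
t 2.75 pos [0.4252 0.3367 0.1362] open 0.0953 gf 0.0 wf [-1.1  0.1  0.4]
yaw y_tool -8.29 tilt [0.0035 0.0023] q6 0.72
small tool shift cm [-0.45  0.17 -0.  ]
```

View pics/a1.png

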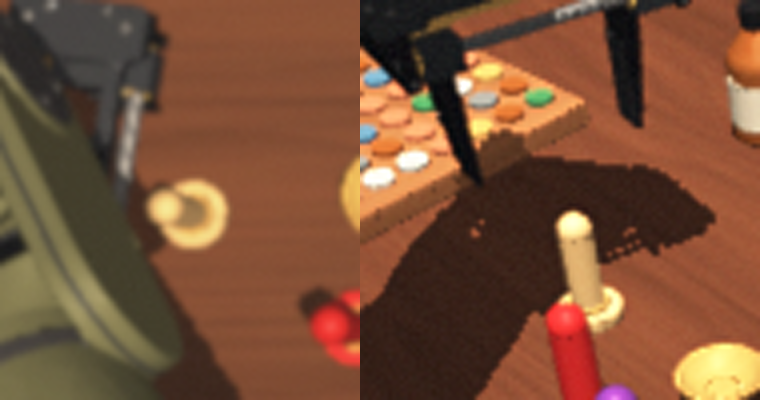

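The fingers hang above and either side of the small stand, with nothing in the way. I'll correct by the remaining few mm and go down.

```bash
python3 -m crank '{"rows":[[0,0,0,-0.4,0.15,0,9.5],[0,0,0,0,0,2,9.5],[0,0,0,0,0,2,9.5],[0,0,0,0,0,2,9.5],[0,0,0,0,0,2,9.5],[0,0,0,0,0,1,9.5],[0,0,0,0,0,0,9.5],[0,0,0,0,0,0,9.5],[0,0,0,0,0,0,9.5],[0,0,0,0,0,0,9.5]]}'
python3 to.py small; sleep 1; python3 to.py small
```

```text
time_s: 3.68
position: [0.426, 0.3322, 0.0454]
tcp_rot: [0.0, 0.756, 0.654, 0.001]
wrist_force: [-0.1, 0.2, 0.3]
opening: 0.0952
gripper_force: 0.0
t 3.68 pos [0.426  0.3322 0.0454] open 0.0952 gf 0.0 wf [-0.1  0.2  0.3]
yaw y_tool -8.31 tilt [0.0025 0.0016] q6 0.71
small tool shift cm [-0.01  0.03  0.  ]
t 3.68 pos [0.426  0.3322 0.0454] open 0.0952 gf 0.0 wf [-0.1  0.2  0.3]
yaw y_tool -8.31 tilt [0.0025 0.0016] q6 0.71
small tool shift cm [-0.01  0.03  0.  ]
```

```bash
python3 -m crank '{"rows":[[0,0,0,0,0,0,6],[0,0,0,0,0,0,4],[0,0,0,0,0,0,3],[0,0,0,0,0,0,2.5],[0,0,0,0,0,0,2.1],[0,0,0,0,0,0,1.7],[0,0,0,0,0,0,1.4],[0,0,0,0,0,0,1.4],[0,0,0,0,0,0,1.4],[0,0,0,0,0,0,1.4]]}' 15
python3 -m crank '{"rows":[[0,0,0,0,0,-0.5,1.4],[0,0,0,0,0,-1.5,1.4],[0,0,0,0,0,-2,1.4],[0,0,0,0,0,-2,1.4],[0,0,0,0,0,-2,1.4],[0,0,0,0,0,-2,1.4],[0,0,0,0,0,-2,1.4],[0,0,0,0,0,-2,1.4],[0,0,0,0,0,0,1.4],[0,0,0,0,0,0,1.4]]}'
python3 to.py p2
```

```text
time_s: 4.52
position: [0.4248, 0.3315, 0.0436]
tcp_rot: [-0.0, 0.756, 0.654, -0.0]
wrist_force: [0.5, 0.0, -0.6]
opening: 0.0337
gripper_force: 0.0
time_s: 5.35
position: [0.4255, 0.3319, 0.1849]
tcp_rot: [0.0, 0.756, 0.654, 0.001]
wrist_force: [0.2, -0.2, -1.4]
opening: 0.0196
gripper_force: 15.0
t 5.35 pos [0.4255 0.3319 0.1849] open 0.0196 gf 15.0 wf [ 0.2 -0.2 -1.4]
yaw y_tool -8.31 tilt [0.0025 0.0015] q6 0.71
p2 tool shift cm [-3.476e+01  2.259e+01 -1.000e-02]
```

The fingers closed more slowly than I expected, so the grip may have landed higher up the stem. Checking that.

Run:
```python
from h import *
s=viewer.get_image("side");t=viewer.get_image("top")
p=get_obs()["position"]; print(proj(s,p),proj(s,p-[0,0,.045]),proj(s,p-[0,0,.0]))
u,v=proj(s,p-[0,0,.03]).astype(int); print(u-40,v-50)
cv2.imwrite("pics/a2.png",crop(s["color"],u-40,v-50,80,100,5))
```

```text
[134.8202698   92.17056312] [138.43189554 110.04410743] [134.8202698   92.17056312]
97 54
```

View pics/a2.png

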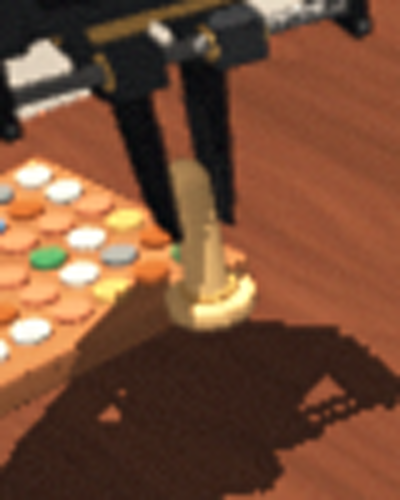

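The stand is upright in the grip, held about 60 mm above its base (foot at (139,113), dome top at (134,87)). So the TCP should be at z≈0.078 for placing.

```bash
python3 -m crank '{"rows":[[0,0,0,-1.5,1,0,1.4],[0,0,0,-3,2,0,1.4],[0,0,0,-3,2,0,1.4],[0,0,0,-3,2,0,1.4],[0,0,0,-3,2,0,1.4],[0,0,0,-3,2,0,1.4],[0,0,0,-3,2,0,1.4],[0,0,0,-3,2,0,1.4],[0,0,0,-3,2,0,1.4],[0,0,0,-3,2,0,1.4]]}'
python3 -m crank '{"rows":[[0,0,0,-3,2,0,1.4],[0,0,0,-2.5,1.3,0,1.4],[0,0,0,-1,0.3,0,1.4],[0,0,0,0,0,2,1.4],[0,0,0,0,0,2,1.4],[0,0,0,0,0,2,1.4],[0,0,0,0,0,1.5,1.4],[0,0,0,0,0,0,1.4],[0,0,0,0,0,0,1.4],[0,0,0,0,0,0,1.4]]}'
python3 to.py p2
```

```text
time_s: 6.28
position: [0.571, 0.0203, 0.1812]
tcp_rot: [-0.001, 0.757, 0.654, -0.001]
wrist_force: [-0.7, 1.0, -0.5]
opening: 0.0195
gripper_force: 15.0
time_s: 7.12
position: [0.5979, -0.0471, 0.1089]
tcp_rot: [-0.0, 0.756, 0.654, 0.0]
wrist_force: [0.7, 0.2, -0.2]
opening: 0.0195
gripper_force: 15.0
t 7.12 pos [ 0.5979 -0.0471  0.1089] open 0.0195 gf 15.0 wf [ 0.7  0.2 -0.2]
yaw y_tool -8.29 tilt [-0.0001  0.0001] q6 -0.02
p2 tool shift cm [0.25 0.05 0.  ]
```

```bash
python3 -m crank '{"rows":[[0,0,0,0.25,0.05,0,1.4],[0,0,0,0,0,1,1.4],[0,0,0,0,0,1,1.4],[0,0,0,0,0,0.5,1.4],[0,0,0,0,0,0.2,1.4],[0,0,0,0,0,0,1.4],[0,0,0,0,0,0,1.4],[0,0,0,0,0,0,1.4],[0,0,0,0,0,0,1.4],[0,0,0,0,0,0,1.4]]}'
python3 to.py p2
python3 - <<'E'
from h import *
s=viewer.get_image("side")
print([proj(s,[.5988,-.0447,z]).round(1) for z in (.018,.027,.082)])
cv2.imwrite("pics/a3.png",crop(s["color"],260,130,100,90,6))
E
```

```text
time_s: 7.95
position: [0.5989, -0.0452, 0.0819]
tcp_rot: [0.0, 0.757, 0.654, 0.0]
wrist_force: [-0.5, 0.0, -0.2]
opening: 0.0194
gripper_force: 15.0
t 7.95 pos [ 0.5989 -0.0452  0.0819] open 0.0194 gf 15.0 wf [-0.5  0.  -0.2]
yaw y_tool -8.32 tilt [ 0.0004 -0.0001] q6 -0.02
p2 tool shift cm [ 0.05 -0.02 -0.  ]
[array([312.3, 188.7]), array([312.7, 185.6]), array([315., 166.])]
```

View pics/a3.png

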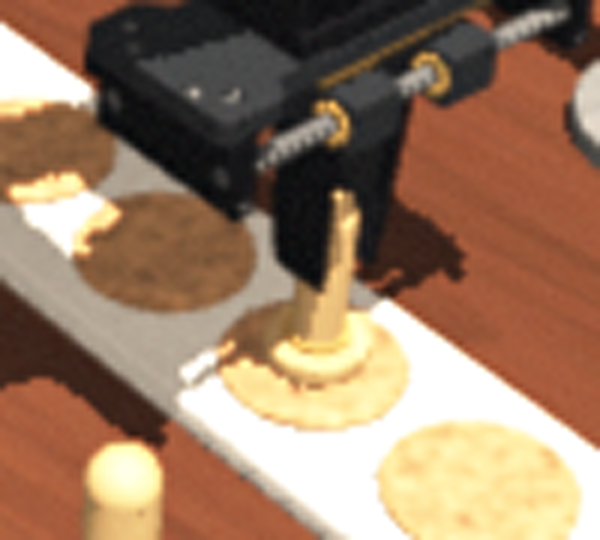

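The foot is centred over pad 2 at about (320,350) in the crop, against the pad centre at (315,363), so it's hovering a few mm up. I'll lower gently until contact.

```bash
for i in 1 2; do :; done
python3 -m crank '{"rows":[[0,0,0,0.05,0,0.1,1.4],[0,0,0,0,0,0.1,1.4],[0,0,0,0,0,0.1,1.4],[0,0,0,0,0,0,1.4],[0,0,0,0,0,0,1.4],[0,0,0,0,0,0,1.4],[0,0,0,0,0,0,1.4],[0,0,0,0,0,0,1.4],[0,0,0,0,0,0,1.4],[0,0,0,0,0,0,1.4]]}'
```

```text
time_s: 8.83
position: [0.5994, -0.0445, 0.0801]
tcp_rot: [0.0, 0.756, 0.654, 0.0]
wrist_force: [-1.3, 0.9, 5.9]
opening: 0.0197
gripper_force: 15.0
```

```bash
python3 -m crank '{"rows":[[0,0,0,0,0,0.1,1.4],[0,0,0,0,0,0.1,1.4],[0,0,0,0,0,0,1.4],[0,0,0,0,0,0,1.4],[0,0,0,0,0,0,1.4],[0,0,0,0,0,0,1.4],[0,0,0,0,0,0,1.4],[0,0,0,0,0,0,1.4],[0,0,0,0,0,0,1.4],[0,0,0,0,0,0,1.4]]}'
```

```text
time_s: 9.67
position: [0.5997, -0.0446, 0.08]
tcp_rot: [0.0, 0.756, 0.654, 0.0]
wrist_force: [-6.5, 0.7, 14.5]
opening: 0.0195
gripper_force: 15.0
```

Contact was at TCP 0.080. Releasing.

```bash
python3 -m crank '{"rows":[[0,0,0,0,0,-0.2,1.4],[0,0,0,0,0,0,1.4],[0,0,0,0,0,0,2.2],[0,0,0,0,0,0,3],[0,0,0,0,0,0,6],[0,0,0,0,0,0,6],[0,0,0,0,0,0,6],[0,0,0,0,0,0,6],[0,0,0,0,0,0,6],[0,0,0,0,0,0,6]]}'
python3 -m crank '{"rows":[[0,0,0,0,0,-1,6],[0,0,0,0,0,-3,6],[0,0,0,0,0,-3,6],[0,0,0,0,0,-3,6],[0,0,0,0,0,-3,6],[0,0,0,0,0,-2.5,9.5],[0,0,0,2.5,-3.2,0,9.5],[0,0,0,2.5,-3.2,0,9.5],[0,0,0,2.5,-3.2,0,9.5],[0,0,0,2.5,-3.2,0,9.5]]}'
python3 -m crank '{"rows":[[0,0,0,2.5,-3.2,0,9.5],[0,0,0,2.5,-3.2,0,9.5],[0,0,0,0,0,2,9.5],[0,0,0,0,0,3,9.5],[0,0,0,0,0,3,9.5],[0,0,0,0,0,1,9.5],[0,0,0,0,0,0,9.5],[0,0,0,0,0,0,9.5],[0,0,0,0,0,0,9.5],[0,0,0,0,0,0,9.5]]}'
python3 to.py medium
python3 - <<'E'
from h import *
s=viewer.get_image("side")["color"];t=viewer.get_image("top")["color"]
cv2.imwrite("pics/a4.png",np.hstack([crop(s,170,90,190,140,2.8),crop(t,240,110,66,98,4)]))
E
```

```text
time_s: 10.5
position: [0.5988, -0.0446, 0.0785]
tcp_rot: [-0.0, 0.756, 0.654, -0.0]
wrist_force: [-1.0, -0.2, -0.6]
opening: 0.0587
gripper_force: 0.0
time_s: 11.33
position: [0.4855, 0.0737, 0.2347]
tcp_rot: [0.0, 0.757, 0.654, 0.001]
wrist_force: [0.1, 0.6, 0.5]
opening: 0.0879
gripper_force: 0.0
time_s: 12.17
position: [0.4321, 0.1317, 0.146]
tcp_rot: [0.001, 0.757, 0.654, 0.002]
wrist_force: [-0.3, 0.0, 0.6]
opening: 0.0949
gripper_force: 0.0
t 12.17 pos [0.4321 0.1317 0.146 ] open 0.0949 gf 0.0 wf [-0.3  0.   0.6]
yaw y_tool -8.34 tilt [0.0037 0.0007] q6 0.32
medium tool shift cm [ 0.27 -0.01  0.  ]
```

View pics/a4.png

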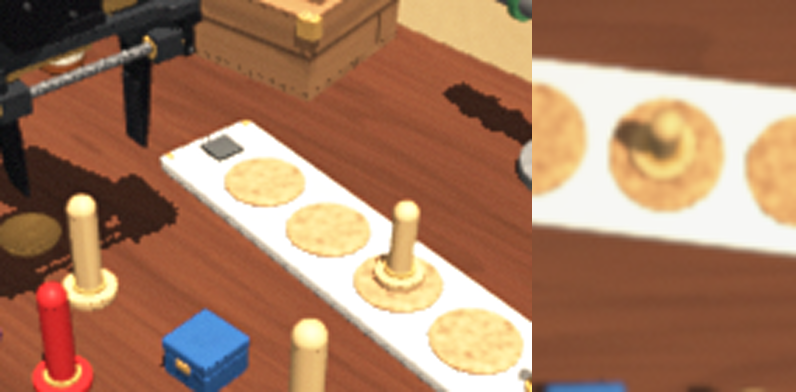

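The small stand is upright and centred on its pad (foot (664,150) vs pad (666,154) in the crop). Next is medium.

```bash
python3 -m crank '{"rows":[[0,0,0,0.27,0,0,9.5],[0,0,0,0,0,2,9.5],[0,0,0,0,0,2,9.5],[0,0,0,0,0,2,9.5],[0,0,0,0,0,2,9.5],[0,0,0,0,0,1,9.5],[0,0,0,0,0,0.6,9.5],[0,0,0,0,0,0,9.5],[0,0,0,0,0,0,9.5],[0,0,0,0,0,0,9.5]]}'
python3 to.py medium
python3 -m crank '{"rows":[[0,0,0,0,0,0,3],[0,0,0,0,0,0,3],[0,0,0,0,0,0,3],[0,0,0,0,0,0,3],[0,0,0,0,0,0,3],[0,0,0,0,0,0,3],[0,0,0,0,0,0,3],[0,0,0,0,0,0,3],[0,0,0,0,0,0,2.8],[0,0,0,0,0,0,2.6]]}'
python3 -m crank '{"rows":[[0,0,0,0,0,0,2.4],[0,0,0,0,0,0,2.2],[0,0,0,0,0,0,2],[0,0,0,0,0,0,1.5],[0,0,0,0,0,0,1.5],[0,0,0,0,0,0,1.5],[0,0,0,0,0,0,1.5],[0,0,0,0,0,0,1.5],[0,0,0,0,0,0,1.5],[0,0,0,0,0,0,1.5]]}'
python3 to.py medium
```

```text
time_s: 13.1
position: [0.432, 0.1345, 0.049]
tcp_rot: [0.001, 0.756, 0.654, 0.001]
wrist_force: [0.5, -0.1, 1.2]
opening: 0.0951
gripper_force: 0.0
t 13.1 pos [0.432  0.1345 0.049 ] open 0.0951 gf 0.0 wf [ 0.5 -0.1  1.2]
yaw y_tool -8.31 tilt [0.0023 0.0005] q6 0.33
medium tool shift cm [-0.    0.04  0.  ]
time_s: 13.93
position: [0.4309, 0.1342, 0.0476]
tcp_rot: [-0.0, 0.757, 0.654, -0.0]
wrist_force: [-0.3, 0.6, 0.4]
opening: 0.0339
gripper_force: 0.0
time_s: 14.77
position: [0.4309, 0.1342, 0.0476]
tcp_rot: [-0.0, 0.756, 0.654, -0.0]
wrist_force: [-0.3, 0.1, 0.3]
opening: 0.0219
gripper_force: 15.0
t 14.77 pos [0.4309 0.1342 0.0476] open 0.0219 gf 15.0 wf [-0.3  0.1  0.3]
yaw y_tool -8.31 tilt [-0.0002 -0.    ] q6 0.33
medium tool shift cm [ 0.04  0.15 -0.  ]
```

```bash
python3 -m crank '{"rows":[[0,0,0,0,0,-0.5,1.5],[0,0,0,0,0,-2,1.5],[0,0,0,0,0,-2.5,1.5],[0,0,0,0,0,-2.5,1.5],[0,0,0,0,0,-2.5,1.5],[0,0,0,0,0,-2.5,1.5],[0,0,0,0,0,-2.5,1.5],[0,0,0,-0.5,1.5,0,1.5],[0,0,0,-1,2.7,0,1.5],[0,0,0,-1,2.7,0,1.5]]}'
python3 -m crank '{"rows":[[0,0,0,-1,2.7,0,1.5],[0,0,0,-1,2.7,0,1.5],[0,0,0,-1,2.7,0,1.5],[0,0,0,-1,2.7,0,1.5],[0,0,0,-0.4,1.5,0,1.5],[0,0,0,0,0,2,1.5],[0,0,0,0,0,3,1.5],[0,0,0,0,0,3,1.5],[0,0,0,0,0,2,1.5],[0,0,0,0,0,0,1.5]]}'
python3 -m crank '{"rows":[[0,0,0,0,0,0,1.5],[0,0,0,0,0,0,1.5],[0,0,0,0,0,0,1.5],[0,0,0,0,0,0,1.5],[0,0,0,0,0,0,1.5],[0,0,0,0,0,0,1.5],[0,0,0,0,0,0,1.5],[0,0,0,0,0,0,1.5],[0,0,0,0,0,0,1.5],[0,0,0,0,0,0,1.5]]}'
python3 to.py p1
```

```text
time_s: 15.6
position: [0.4964, 0.0994, 0.1989]
tcp_rot: [0.001, 0.756, 0.655, 0.001]
wrist_force: [-0.7, 0.8, -1.7]
opening: 0.0221
gripper_force: 15.0
time_s: 16.43
position: [0.6068, 0.0382, 0.0915]
tcp_rot: [-0.004, 0.757, 0.654, -0.004]
wrist_force: [-1.2, 0.1, -1.8]
opening: 0.0216
gripper_force: 15.0
time_s: 17.27
position: [0.6109, 0.0382, 0.0976]
tcp_rot: [-0.0, 0.756, 0.654, -0.0]
wrist_force: [-1.1, -0.6, -1.0]
opening: 0.0216
gripper_force: 15.0
t 17.27 pos [0.6109 0.0382 0.0976] open 0.0216 gf 15.0 wf [-1.1 -0.6 -1. ]
yaw y_tool -8.31 tilt [-0.0001 -0.    ] q6 0.12
p1 tool shift cm [ 0.02  0.01 -0.  ]
```

```bash
python3 -m crank '{"rows":[[0,0,0,0,0,0.7,1.5],[0,0,0,0,0,0.7,1.5],[0,0,0,0,0,0.6,1.5],[0,0,0,0,0,0.3,1.5],[0,0,0,0,0,0.2,1.5],[0,0,0,0,0,0.2,1.5],[0,0,0,0,0,0.1,1.5],[0,0,0,0,0,0.1,1.5],[0,0,0,0,0,0,1.5],[0,0,0,0,0,0,1.5]]}'
python3 -m crank '{"rows":[[0,0,0,0,0,0.1,1.5],[0,0,0,0,0,0,1.5],[0,0,0,0,0,0.1,1.5],[0,0,0,0,0,0,1.5],[0,0,0,0,0,0,1.5],[0,0,0,0,0,0,1.5],[0,0,0,0,0,0,1.5],[0,0,0,0,0,0,1.5],[0,0,0,0,0,0,1.5],[0,0,0,0,0,0,1.5]]}'
```

```text
time_s: 18.1
position: [0.6111, 0.0382, 0.0689]
tcp_rot: [0.0, 0.756, 0.654, 0.0]
wrist_force: [0.7, -0.2, -1.0]
opening: 0.0214
gripper_force: 15.0
time_s: 18.93
position: [0.611, 0.0382, 0.0667]
tcp_rot: [0.0, 0.756, 0.654, 0.0]
wrist_force: [-0.3, -0.1, -1.0]
opening: 0.0217
gripper_force: 15.0
```

```bash
python3 -m crank '{"rows":[[0,0,0,0,0,0.1,1.5],[0,0,0,0,0,0,1.5],[0,0,0,0,0,0,1.5],[0,0,0,0,0,0,2.3],[0,0,0,0,0,0,3],[0,0,0,0,0,0,6],[0,0,0,0,0,0,6],[0,0,0,0,0,0,6],[0,0,0,0,0,0,6],[0,0,0,0,0,0,6]]}'
python3 -m crank '{"rows":[[0,0,0,0,0,-1,6],[0,0,0,0,0,-3,6],[0,0,0,0,0,-3.5,6],[0,0,0,0,0,-3.5,6],[0,0,0,0,0,-3.5,6],[0,0,0,0,0,-2.5,9.5],[0,0,0,-2.2,-2.2,0,9.5],[0,0,0,-2.7,-2.7,0,9.5],[0,0,0,-2.7,-2.7,0,9.5],[0,0,0,-2.7,-2.7,0,9.5]]}'
python3 -m crank '{"rows":[[0,0,0,-2.7,-2.7,0,9.5],[0,0,0,-2.7,-2.9,0,9.5],[0,0,0,0,0,2,9.5],[0,0,0,0,0,3,9.5],[0,0,0,0,0,1,9.5],[0,0,0,0,0,0,9.5],[0,0,0,0,0,0,9.5],[0,0,0,0,0,0,9.5],[0,0,0,0,0,0,9.5],[0,0,0,0,0,0,9.5]]}'
python3 to.py large
python3 - <<'E'
from h import *
s=viewer.get_image("side")["color"];t=viewer.get_image("top")["color"]
cv2.imwrite("pics/a5.png",np.hstack([crop(s,220,100,170,160,2.8),crop(t,220,110,76,112,4)]))
E
```

```text
time_s: 19.77
position: [0.611, 0.0382, 0.0657]
tcp_rot: [0.0, 0.756, 0.654, 0.0]
wrist_force: [-0.3, 0.3, 0.7]
opening: 0.0569
gripper_force: 0.0
time_s: 20.6
position: [0.4929, -0.0493, 0.2366]
tcp_rot: [0.001, 0.756, 0.654, 0.0]
wrist_force: [0.8, -1.6, 0.0]
opening: 0.0882
gripper_force: 0.0
time_s: 21.43
position: [0.4319, -0.0942, 0.1771]
tcp_rot: [0.001, 0.756, 0.654, 0.001]
wrist_force: [0.0, -0.3, -0.1]
opening: 0.0949
gripper_force: 0.0
t 21.43 pos [ 0.4319 -0.0942  0.1771] open 0.0949 gf 0.0 wf [ 0.  -0.3 -0.1]
yaw y_tool -8.28 tilt [ 0.002  -0.0007] q6 -0.19
large tool shift cm [-0.09 -0.22 -0.  ]
```

View pics/a5.png

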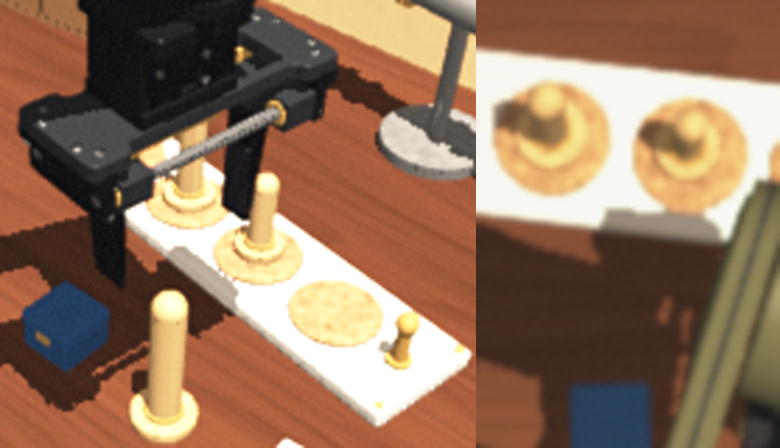

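Medium and small both stand centred and upright, and the gripper is over the large stand. Going down.

```bash
python3 -m crank '{"rows":[[0,0,0,-0.1,-0.15,0,9.5],[0,0,0,0,0,2,9.5],[0,0,0,0,0,2.5,9.5],[0,0,0,0,0,2.5,9.5],[0,0,0,0,0,2,9.5],[0,0,0,0,0,1.2,9.5],[0,0,0,0,0,0.6,9.5],[0,0,0,0,0,0,9.5],[0,0,0,0,0,0,9.5],[0,0,0,0,0,0,9.5]]}'
python3 to.py large
python3 -m crank '{"rows":[[0,0,0,0,0,0,3.2],[0,0,0,0,0,0,3.2],[0,0,0,0,0,0,3.2],[0,0,0,0,0,0,3.2],[0,0,0,0,0,0,3.2],[0,0,0,0,0,0,3.2],[0,0,0,0,0,0,3.2],[0,0,0,0,0,0,3.2],[0,0,0,0,0,0,3],[0,0,0,0,0,0,2.8]]}'
python3 -m crank '{"rows":[[0,0,0,0,0,0,2.6],[0,0,0,0,0,0,2.4],[0,0,0,0,0,0,2.2],[0,0,0,0,0,0,1.7],[0,0,0,0,0,0,1.7],[0,0,0,0,0,0,1.7],[0,0,0,0,0,0,1.7],[0,0,0,0,0,0,1.7],[0,0,0,0,0,0,1.7],[0,0,0,0,0,0,1.7]]}'
python3 to.py large p0
```

```text
time_s: 22.37
position: [0.4302, -0.0953, 0.0689]
tcp_rot: [0.001, 0.756, 0.654, 0.001]
wrist_force: [-0.1, -0.3, -0.0]
opening: 0.0948
gripper_force: 0.0
t 22.37 pos [ 0.4302 -0.0953  0.0689] open 0.0948 gf 0.0 wf [-0.1 -0.3 -0. ]
yaw y_tool -8.31 tilt [ 0.0021 -0.0008] q6 -0.19
large tool shift cm [ 0.04 -0.07 -0.  ]
time_s: 23.2
position: [0.4292, -0.0949, 0.0676]
tcp_rot: [-0.0, 0.756, 0.654, -0.0]
wrist_force: [0.4, -0.0, 0.4]
opening: 0.0342
gripper_force: 0.0
time_s: 24.03
position: [0.4292, -0.0949, 0.0676]
tcp_rot: [-0.0, 0.756, 0.654, -0.0]
wrist_force: [-0.3, 1.2, 0.1]
opening: 0.0239
gripper_force: 15.0
t 24.03 pos [ 0.4292 -0.0949  0.0676] open 0.0239 gf 15.0 wf [-0.3  1.2  0.1]
yaw y_tool -8.31 tilt [-0.0004  0.0001] q6 -0.19
large tool shift cm [ 0.02  0.04 -0.  ]
p0 tool shift cm [ 2.421e+01  1.606e+01 -1.000e-02]
```

```bash
python3 -m crank '{"rows":[[0,0,0,0,0,-0.5,1.7],[0,0,0,0,0,-2,1.7],[0,0,0,0,0,-2.5,1.7],[0,0,0,0,0,-2.5,1.7],[0,0,0,0,0,-2.5,1.7],[0,0,0,0,0,-2.5,1.7],[0,0,0,0,0,-2.5,1.7],[0,0,0,1.5,1,0,1.7],[0,0,0,3,2,0,1.7],[0,0,0,3,2,0,1.7]]}'
python3 -m crank '{"rows":[[0,0,0,3,2,0,1.7],[0,0,0,3,2,0,1.7],[0,0,0,3,2,0,1.7],[0,0,0,3,2,0,1.7],[0,0,0,3,2,0,1.7],[0,0,0,1.7,1.05,0,1.7],[0,0,0,0,0,1,1.7],[0,0,0,0,0,3,1.7],[0,0,0,0,0,3,1.7],[0,0,0,0,0,2.5,1.7]]}'
python3 -m crank '{"rows":[[0,0,0,0,0,1,1.7],[0,0,0,0,0,0,1.7],[0,0,0,0,0,0,1.7],[0,0,0,0,0,0,1.7],[0,0,0,0,0,0,1.7],[0,0,0,0,0,0,1.7],[0,0,0,0,0,0,1.7],[0,0,0,0,0,0,1.7],[0,0,0,0,0,0,1.7],[0,0,0,0,0,0,1.7]]}'
python3 to.py p0
```

```text
time_s: 24.87
position: [0.4906, -0.0276, 0.219]
tcp_rot: [0.001, 0.757, 0.653, 0.001]
wrist_force: [0.7, -1.1, -2.0]
opening: 0.0238
gripper_force: 15.0
time_s: 25.7
position: [0.622, 0.1209, 0.1204]
tcp_rot: [-0.0, 0.756, 0.654, -0.001]
wrist_force: [0.3, 0.6, -1.9]
opening: 0.024
gripper_force: 15.0
time_s: 26.53
position: [0.6231, 0.1214, 0.1128]
tcp_rot: [0.0, 0.756, 0.654, 0.0]
wrist_force: [-0.3, 0.6, -2.3]
opening: 0.0242
gripper_force: 15.0
t 26.53 pos [0.6231 0.1214 0.1128] open 0.0242 gf 15.0 wf [-0.3  0.6 -2.3]
yaw y_tool -8.3 tilt [0.0002 0.    ] q6 0.25
p0 tool shift cm [ 0.01 -0.   -0.  ]
```

```bash
python3 -m crank '{"rows":[[0,0,0,0,0,0.6,1.7],[0,0,0,0,0,0.6,1.7],[0,0,0,0,0,0.5,1.7],[0,0,0,0,0,0.3,1.7],[0,0,0,0,0,0.2,1.7],[0,0,0,0,0,0.1,1.7],[0,0,0,0,0,0.1,1.7],[0,0,0,0,0,0.1,1.7],[0,0,0,0,0,0,1.7],[0,0,0,0,0,0,1.7]]}'
python3 -m crank '{"rows":[[0,0,0,0,0,0.1,1.7],[0,0,0,0,0,0,1.7],[0,0,0,0,0,0.1,1.7],[0,0,0,0,0,0,1.7],[0,0,0,0,0,0,1.7],[0,0,0,0,0,0,1.7],[0,0,0,0,0,0,1.7],[0,0,0,0,0,0,1.7],[0,0,0,0,0,0,1.7],[0,0,0,0,0,0,1.7]]}'
```

```text
time_s: 27.37
position: [0.6232, 0.1213, 0.0878]
tcp_rot: [0.0, 0.756, 0.654, 0.0]
wrist_force: [0.2, 0.2, -0.7]
opening: 0.0241
gripper_force: 15.0
time_s: 28.2
position: [0.6231, 0.1214, 0.0856]
tcp_rot: [-0.0, 0.756, 0.654, -0.0]
wrist_force: [-0.3, -1.4, -2.0]
opening: 0.0237
gripper_force: 15.0
```

```bash
python3 -m crank '{"rows":[[0,0,0,0,0,0.05,1.7],[0,0,0,0,0,0,1.7],[0,0,0,0,0,0,1.7],[0,0,0,0,0,0,2.5],[0,0,0,0,0,0,3.2],[0,0,0,0,0,0,6],[0,0,0,0,0,0,6],[0,0,0,0,0,0,6],[0,0,0,0,0,0,6],[0,0,0,0,0,0,6]]}'
python3 -m crank '{"rows":[[0,0,0,0,0,-1,6],[0,0,0,0,0,-3,6],[0,0,0,0,0,-3.5,6],[0,0,0,0,0,-3.5,6],[0,0,0,0,0,-3,6],[0,0,0,0,0,-1,9.5],[0,0,0,-3,-0.8,0,9.5],[0,0,0,-3.8,-0.9,0,9.5],[0,0,0,-3.8,-0.9,0,9.5],[0,0,0,-3.8,-0.9,0,9.5]]}'
python3 -m crank '{"rows":[[0,0,0,-3.8,-0.9,0,9.5],[0,0,0,-3.8,-0.9,0,9.5],[0,0,0,-3.8,-0.8,0,9.5],[0,0,0,-3.8,-0.8,0,9.5],[0,0,0,-3.8,-0.8,0,9.5],[0,0,0,-3.8,-0.8,0,9.5],[0,0,0,-3.8,-0.8,0,9.5],[0,0,0,-3.3,-0.8,0,9.5],[0,0,0,-1.5,-0.3,0,9.5],[0,0,0,0,0,3,9.5]]}'
python3 -m crank '{"rows":[[0,0,0,0,0,3,9.5],[0,0,0,0,0,3,9.5],[0,0,0,0,0,3,9.5],[0,0,0,0,0,0,9.5],[0,0,0,0,0,0,9.5],[0,0,0,0,0,0,9.5],[0,0,0,0,0,0,9.5],[0,0,0,0,0,0,9.5],[0,0,0,0,0,0,9.5],[0,0,0,0,0,0,9.5]]}'
python3 to.py tiny
python3 - <<'E'
from h import *
s=viewer.get_image("side")["color"];t=viewer.get_image("top")["color"]
cv2.imwrite("pics/a6.png",np.vstack([crop(s,210,100,230,240,1.6),np.pad(crop(t,165,110,184,70,2),((0,0),(0,0),(0,0)))]) if 0 else np.hstack([crop(s,210,100,220,240,1.9),crop(t,170,110,190,228,1.999)[:456]]))
E
```

```text
time_s: 29.03
position: [0.6231, 0.1214, 0.0851]
tcp_rot: [0.0, 0.756, 0.654, 0.0]
wrist_force: [-0.2, 0.2, 0.1]
opening: 0.0578
gripper_force: 0.0
time_s: 29.87
position: [0.5665, -0.0171, 0.2347]
tcp_rot: [-0.0, 0.756, 0.655, -0.0]
wrist_force: [1.1, -0.3, 0.2]
opening: 0.0882
gripper_force: 0.0
time_s: 30.7
position: [0.4553, -0.3222, 0.2112]
tcp_rot: [0.006, 0.758, 0.652, 0.0]
wrist_force: [0.1, -1.1, 0.1]
opening: 0.0949
gripper_force: 0.0
time_s: 31.53
position: [0.4546, -0.3173, 0.1165]
tcp_rot: [0.001, 0.756, 0.654, 0.0]
wrist_force: [0.2, -0.3, 0.0]
opening: 0.0951
gripper_force: 0.0
t 31.53 pos [ 0.4546 -0.3173  0.1165] open 0.0951 gf 0.0 wf [ 0.2 -0.3  0. ]
yaw y_tool -8.3 tilt [ 0.0017 -0.0015] q6 -0.56
tiny tool shift cm [-0.53  0.06  0.  ]
```

View pics/a6.png

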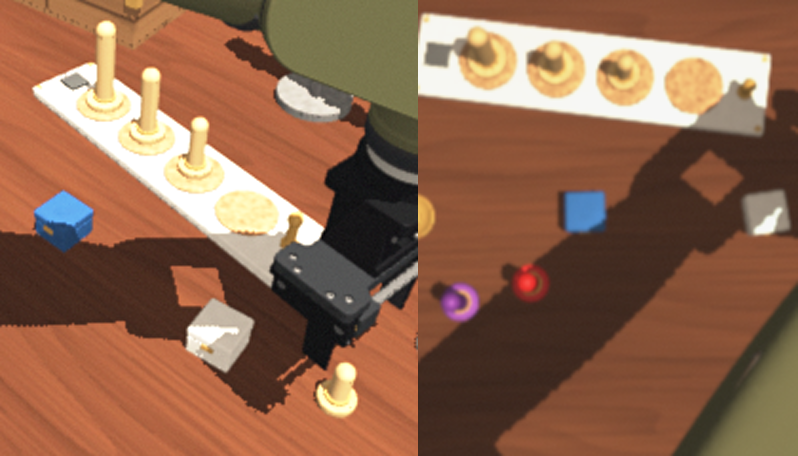

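Three stands are upright in the right order, the fourth pad by the pillar is free, and the gripper straddles the tiny stand. Going down.

```bash
python3 -m crank '{"rows":[[0,0,0,-0.53,0.03,0,9.5],[0,0,0,0,0,1.5,9.5],[0,0,0,0,0,2,9.5],[0,0,0,0,0,2,9.5],[0,0,0,0,0,1.4,9.5],[0,0,0,0,0,0.7,9.5],[0,0,0,0,0,0.4,9.5],[0,0,0,0,0,0,9.5],[0,0,0,0,0,0,9.5],[0,0,0,0,0,0,9.5]]}'
python3 to.py tiny
python3 -m crank '{"rows":[[0,0,0,0,0,0,2.6],[0,0,0,0,0,0,2.6],[0,0,0,0,0,0,2.6],[0,0,0,0,0,0,2.6],[0,0,0,0,0,0,2.6],[0,0,0,0,0,0,2.6],[0,0,0,0,0,0,2.6],[0,0,0,0,0,0,2.6],[0,0,0,0,0,0,2.6],[0,0,0,0,0,0,2.6]]}'
python3 -m crank '{"rows":[[0,0,0,0,0,0,2.4],[0,0,0,0,0,0,2.2],[0,0,0,0,0,0,2],[0,0,0,0,0,0,1.8],[0,0,0,0,0,0,1.6],[0,0,0,0,0,0,1.2],[0,0,0,0,0,0,1.2],[0,0,0,0,0,0,1.2],[0,0,0,0,0,0,1.2],[0,0,0,0,0,0,1.2]]}'
python3 to.py tiny p3
```

```text
time_s: 32.47
position: [0.4543, -0.3228, 0.0364]
tcp_rot: [0.001, 0.756, 0.654, 0.0]
wrist_force: [-0.6, 0.4, -0.2]
opening: 0.0952
gripper_force: 0.0
t 32.47 pos [ 0.4543 -0.3228  0.0364] open 0.0952 gf 0.0 wf [-0.6  0.4 -0.2]
yaw y_tool -8.31 tilt [ 0.0016 -0.0014] q6 -0.57
tiny tool shift cm [ 0.02  0.01 -0.  ]
time_s: 33.3
position: [0.4535, -0.3221, 0.0351]
tcp_rot: [-0.0, 0.756, 0.654, 0.0]
wrist_force: [-0.5, -0.4, -0.1]
opening: 0.0338
gripper_force: 0.0
time_s: 34.13
position: [0.4534, -0.3221, 0.0351]
tcp_rot: [-0.0, 0.756, 0.654, -0.0]
wrist_force: [-1.0, -0.4, 0.9]
opening: 0.0178
gripper_force: 15.0
t 34.13 pos [ 0.4534 -0.3221  0.0351] open 0.0178 gf 15.0 wf [-1.  -0.4  0.9]
yaw y_tool -8.31 tilt [-0.0002  0.0001] q6 -0.57
tiny tool shift cm [-0.04  0.11 -0.  ]
p3 tool shift cm [21.15 10.38 -0.  ]
```

```bash
python3 -m crank '{"rows":[[0,0,0,0,0,-0.5,1.2],[0,0,0,0,0,-2,1.2],[0,0,0,0,0,-2.5,1.2],[0,0,0,0,0,-2.5,1.2],[0,0,0,0,0,-2.5,1.2],[0,0,0,0,0,-2.5,1.2],[0,0,0,1.5,0.8,-0.5,1.2],[0,0,0,2.7,1.3,0,1.2],[0,0,0,2.7,1.3,0,1.2],[0,0,0,2.7,1.3,0,1.2]]}'
python3 -m crank '{"rows":[[0,0,0,2.7,1.3,0,1.2],[0,0,0,2.7,1.3,0,1.2],[0,0,0,2.7,1.3,0,1.2],[0,0,0,2.4,1.3,0,1.2],[0,0,0,1.05,0.5,0,1.2],[0,0,0,0,0,1.5,1.2],[0,0,0,0,0,2.5,1.2],[0,0,0,0,0,2.5,1.2],[0,0,0,0,0,1.5,1.2],[0,0,0,0,0,0.5,1.2]]}'
python3 -m crank '{"rows":[[0,0,0,0,0,0,1.2],[0,0,0,0,0,0,1.2],[0,0,0,0,0,0,1.2],[0,0,0,0,0,0,1.2],[0,0,0,0,0,0,1.2],[0,0,0,0,0,0,1.2],[0,0,0,0,0,0,1.2],[0,0,0,0,0,0,1.2],[0,0,0,0,0,0,1.2],[0,0,0,0,0,0,1.2]]}'
python3 to.py p3
```

```text
time_s: 34.97
position: [0.5145, -0.2331, 0.1659]
tcp_rot: [0.001, 0.757, 0.654, 0.0]
wrist_force: [0.5, 0.4, -0.8]
opening: 0.0177
gripper_force: 15.0
time_s: 35.8
position: [0.5845, -0.1275, 0.0766]
tcp_rot: [-0.003, 0.757, 0.654, -0.002]
wrist_force: [0.1, 0.3, -0.9]
opening: 0.0174
gripper_force: 15.0
time_s: 36.63
position: [0.587, -0.1278, 0.0802]
tcp_rot: [-0.0, 0.756, 0.654, -0.0]
wrist_force: [0.3, -1.1, -1.3]
opening: 0.0174
gripper_force: 15.0
t 36.63 pos [ 0.587  -0.1278  0.0802] open 0.0174 gf 15.0 wf [ 0.3 -1.1 -1.3]
yaw y_tool -8.31 tilt [-0.  0.] q6 -0.16
p3 tool shift cm [-0.   -0.03  0.  ]
```

Down 2.7 cm, release, and retreat straight up, then back.

```bash
python3 -m crank '{"rows":[[0,0,0,0,0,0.6,1.2],[0,0,0,0,0,0.6,1.2],[0,0,0,0,0,0.5,1.2],[0,0,0,0,0,0.3,1.2],[0,0,0,0,0,0.2,1.2],[0,0,0,0,0,0.1,1.2],[0,0,0,0,0,0.1,1.2],[0,0,0,0,0,0.1,1.2],[0,0,0,0,0,0,1.2],[0,0,0,0,0,0,1.2]]}'
python3 -m crank '{"rows":[[0,0,0,0,0,0.1,1.2],[0,0,0,0,0,0.1,1.2],[0,0,0,0,0,0.05,1.2],[0,0,0,0,0,0,1.2],[0,0,0,0,0,0,1.2],[0,0,0,0,0,0,1.2],[0,0,0,0,0,0,1.2],[0,0,0,0,0,0,1.2],[0,0,0,0,0,0,1.2],[0,0,0,0,0,0,1.2]]}'
python3 -m crank '{"rows":[[0,0,0,0,0,0,1.2],[0,0,0,0,0,0,1.9],[0,0,0,0,0,0,2.5],[0,0,0,0,0,0,3.2],[0,0,0,0,0,0,6],[0,0,0,0,0,0,6],[0,0,0,0,0,0,6],[0,0,0,0,0,0,6],[0,0,0,0,0,0,6],[0,0,0,0,0,0,6]]}'
python3 -m crank '{"rows":[[0,0,0,0,0,-1,6],[0,0,0,0,0,-3,6],[0,0,0,0,0,-3.5,6],[0,0,0,0,0,-3.5,6],[0,0,0,0,0,-3.5,6],[0,0,0,0,0,-3.5,6],[0,0,0,-3,-2,0,6],[0,0,0,-3,-2,0,6],[0,0,0,-3,-2,0,6],[0,0,0,-3,-2,0,6]]}'
python3 -m crank '{"rows":[[0,0,0,-2,-2,0,6],[0,0,0,-2,-2,0,6],[0,0,0,0,0,0,6],[0,0,0,0,0,0,6],[0,0,0,0,0,0,6],[0,0,0,0,0,0,6],[0,0,0,0,0,0,6],[0,0,0,0,0,0,6],[0,0,0,0,0,0,6],[0,0,0,0,0,0,6]]}'
python3 - <<'E'
from h import *
s=viewer.get_image("side")["color"];t=viewer.get_image("top")["color"]
a=crop(t,160,110,190,72,4); b=crop(s,210,90,190,150,2)
cv2.imwrite("pics/a7.png",np.vstack([a,np.pad(b,((0,0),(0,380),(0,0)))]))
E
```

```text
time_s: 37.47
position: [0.5871, -0.1279, 0.0553]
tcp_rot: [0.0, 0.756, 0.654, 0.0]
wrist_force: [0.7, 0.3, -0.5]
opening: 0.018
gripper_force: 15.0
time_s: 38.3
position: [0.5872, -0.1279, 0.0531]
tcp_rot: [0.0, 0.756, 0.654, 0.0]
wrist_force: [-1.4, 0.7, 4.1]
opening: 0.0179
gripper_force: 15.0
time_s: 39.13
position: [0.587, -0.1279, 0.0526]
tcp_rot: [0.0, 0.756, 0.654, 0.0]
wrist_force: [-0.1, -0.0, -0.3]
opening: 0.0594
gripper_force: 0.0
time_s: 39.97
position: [0.4896, -0.2358, 0.2341]
tcp_rot: [0.001, 0.756, 0.654, 0.0]
wrist_force: [0.9, -0.1, 1.2]
opening: 0.0602
gripper_force: 0.0
time_s: 40.8
position: [0.4455, -0.2685, 0.2325]
tcp_rot: [-0.0, 0.756, 0.654, -0.0]
wrist_force: [0.1, 0.6, -1.0]
opening: 0.0598
gripper_force: 0.0
```

View pics/a7.png

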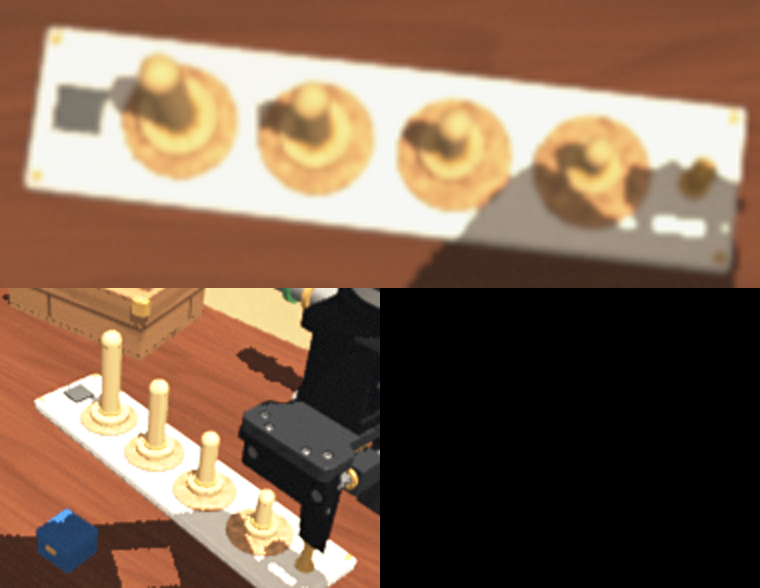

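All four stand upright and centred, tallest at the plaque end (180,120) and shortest beside the pillar (593,168). The gripper is open and well clear. Handing in.

```bash
python3 -c "
from plant import ticket; print(ticket.close_job())"
```

```text
the job is handed in; nothing more can be done
None
```

The four ring stands are upright and centred on their cork pads, rising from the shortest beside the brass pillar to the tallest at the plaque end; none fell, all are released, and I handed the job in at about 41 s.

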